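Swing the dosing arm over the dish and open the tap

TASK

Push the dosing stand's swing arm round by its side with a fingertip until its nozzle hangs over the middle of the white porcelain dish, and leave it there; only then push the tap's lever round until it lies in line with its pipe, fully open. Only push: do not pinch the arm or the lever, do not lift the arm off its seat, and leave the dish, the other vessels and everything else on the bench where they stand.

Things in the scene. Friction and masses are not known exactly. Their poses are not given: they have to be found in the camera images.
- station: fixed dosing stand: round foot 96 mm across and 14 mm thick, steel column 32 mm across up to 100 mm. Origin on the column's axis at bench level. A level aluminium swing arm turns on top of the column about the vertical axis; the four vessels stand on the bench around it, and the arm and its nozzle pass clear above all of them (tallest 68 mm)
- dosing_arm (a joint): angle of the swing arm, rad, from -1.6 to 1.6; 0 = arm points along the stand's own +x axis, growing anticlockwise seen from above. It has light friction (about 0.12 N m, so 1 to 2 N at 100 mm from the pivot) and stays where it is left
- swing_lift (a joint): how far the swing arm has been raised along its column, m; 0 = seated. It is only held down by its weight (about 0.4 kg) and can be lifted 40 mm
- swing_pivot (a point): point on the swing arm's turning axis, at mid-height of the arm (120 mm above the bench). Arm: 22 mm wide, side rails from 114 to 126 mm above the bench, top face at 130 mm; it runs from a hub 46 mm across (top knob at 143 mm) out to a round tip 176 mm from the axis; its sides can be pushed from 35 to 145 mm from the axis
- nozzle (a point): lower end of the steel nozzle, 8 mm thick, hanging straight down under the round tip of the swing arm, 165 mm from the turning axis, 82 mm above the bench (its upper end is hidden in the arm's tip, which stands at 112 to 130 mm)
- tap: fixed shut-off tap: foot plate 150 x 100 x 12 mm, level steel pipe 180 mm long along its own x axis (pipe and fittings reach up to 83 mm), a brass valve body in the middle with the lever on top. Origin on the lever's turning axis at bench level
- tap_lever (a joint): angle of the tap's lever, rad; 0 = shut (lever square across the pipe, pointing along the tap's own -y), 1.571 = fully open against its stop (lever in line with the pipe, pointing along the tap's own +x); opening is anticlockwise seen from above. Light friction (about 0.1 N m), stays where it is left; may start up to 0.1 open
- lever_pivot (a point): point on the lever's turning axis, at 115 mm above the bench. The lever: 22 mm wide, side rails from 108 to 120 mm above the bench, top face at 124 mm; its sides can be pushed from 22 to 82 mm from the axis
- lever_tip (a point): centre of the lever's round end, 95 mm from the turning axis, 115 mm above the bench; the end is 22 mm across
- dish: round shallow white porcelain dish, open on top, loose: rim 72 mm across, 34 mm tall, its mouth wide open; origin at the centre of its underside
- beaker: straight-sided clear glass beaker, open, loose: 58 mm across, 68 mm tall; origin at the centre of its underside
- jar: short white jar closed with a screw lid, loose: 52 mm across, 58 mm tall; origin at the centre of its underside
- flask: conical clear glass flask with a narrow neck, loose: 64 mm across at the foot, 68 mm tall; origin at the centre of its underside
- reagent: glass reagent bottle with a cap, loose: 68 mm across, 130 mm tall; bystander; origin at the centre of its underside
- petri: flat round closed petri dish, loose: 90 mm across, 15 mm tall; bystander; origin at the centre of its underside
- pen: black marker pen, lying loose: 135 x 14 x 14 mm; bystander; origin at the centre of its underside
- timer: small white bench timer, loose: 60 x 70 x 22 mm; bystander; origin at the centre of its underside
Things that resemble listed ones, but are neither listed nor needed, are in the scene too. Leave any brown or green look-alike of the tap alone.

How it is judged:
On the way, in this order (a step that is already met when the one before it is completed fails the run):
1. the nozzle is at rest over the dish while the tap is still shut (horizontal distance between nozzle and dish below 0.018 m and value of joint tap_lever below 0.3 rad and value of joint swing_lift below 0.004 m and velocity of joint dosing_arm between -0.05 and 0.05 rad/s), for 0.2 s.
2. the tap's lever is fully open, the nozzle still over the dish (value of joint tap_lever above 1.45 rad and horizontal distance between nozzle and dish below 0.018 m), for 0.2 s.
At the end, for the whole second after the job is handed in: the nozzle is within 18 mm (seen from above) of the dish's centre, the tap's lever is at 1.45 rad or more (of 1.571), the arm is seated (raised less than 4 mm), arm and lever are at rest, and the dish stands upright within 20 mm of where it began (all of step 2 and value of joint swing_lift below 0.004 m and velocity of joint dosing_arm between -0.05 and 0.05 rad/s and velocity of joint tap_lever between -0.05 and 0.05 rad/s and distance of dish from where it was at the start of the episode below 0.02 m and angle between dish's own z axis and vertical below 0.15 rad); the robot touches nothing.
It fails at once if the tap is opened (past 0.3 rad) while the nozzle is not over the dish (more than 22 mm off its centre) (not (value of joint tap_lever below 0.3 rad) and not (horizontal distance between nozzle and dish below 0.022 m)).
It fails at once if the swing arm is lifted more than 6 mm off its seat (value of joint swing_lift above 0.006 m).
It fails at once if the swing arm is pinched (fingers press on both its side rails at once) (contact force between the fingers and dosing_arm_c5 above 0.5 N and contact force between the fingers and dosing_arm_c6 above 0.5 N).
It fails at once if the tap's lever is pinched (fingers press on both its side rails at once) (contact force between the fingers and tap_lever_c3 above 0.5 N and contact force between the fingers and tap_lever_c4 above 0.5 N).
It fails at once if the dish, another vessel or a bystander is moved by more than 20 mm (distance of any of dish, beaker, jar, flask, reagent, petri, pen, timer from where it was at the start of the episode above 0.02 m).
It also fails if it takes over 64 s, if anything falls off the work surface, if the arm or the gripper's body presses on something with over 40 N, if the wrist force passes 120 N, or if a joint passes its speed limit or range.

ROBOT

A 6-joint arm with a two-finger parallel gripper is mounted at the origin on the work surface. World frame = base frame: x ahead of the robot, y to its left, z up, the work surface at z = 0. Lengths are in m, angles in rad, forces in N, time in s.
With the tool pointing down it reaches from about 0.275 to 0.85 m from the base axis. Payload 19 kg.
Tool frame: the origin (TCP) lies midway between the tips of the shut fingers; the grasp point (between the pads) lies 19 mm behind it; z points along the fingers, y is the line along which they close (so a half turn about z gives the same grasp; the last joint's range is limited). The gripper opens to 85 mm and grips with 20 to 120 N. Pads are 22 mm wide; open, the fingers measure 114 mm over their backs; the gripper's body (76 mm by 85 mm) begins 54 mm behind the grasp point. The pads swing forward as they close: fully open they stand 13 mm farther back than shut.
Start: joints at [1.186, 0.15, 1.437, -0, 1.554, -0.134], TCP at [0.143, 0.557, 0.231] pointing down, gripper open.
Joint ranges: [-2.8, 2.8], [-0.68, 2.1], [0.12, 2.68], [-1.39, 4.53], [0.16, 2.79], [-2.81, 2.81]. Speed limits (rad/s): [1.89, 1.89, 2.22, 3.01, 3.01, 3.01].

INTERFACE

Orientations are given as a unit quaternion [w, x, y, z].
In Python, from bench import bot gives the robot as it stands.
- The arm moves only by the tool servo_tool, never from a script. Its argument "deltas" is a list of rows, each a list of 7 numbers: the shift along the world's x, y, z in cm, then the turn, a rotation vector about the world's x, y, z in degrees, then the closure, from -1 (fully open) to 1 (shut). In form: [[tx, ty, tz, ax, ay, az, gripper], ...]. A call has 1 to 8 rows; each row shifts and turns the commanded pose from where the row before left it; what a row does not reach is not made up. A row lasts 1/8 s, in which the tool goes at most 62.5 mm and 10.7 degrees, less where a joint would pass 70% of its speed; a pose out of reach is approached as far as the arm can. A call is refused whole if a number of a shift passes 6.25 or a number of a turn 10.7, either way. A call with a gripper value outside its range is refused whole. The fingers move at their own pace and stop on an object; "squeeze" is the grip in N (left out, the last holds). Time passes only in rows, so rows that do not move let the fingers close. It gives the time, the measured TCP pose, the force, the opening and the grip force at its end, in the units of the state.
- bot.observe(): the state, without advancing time (a new reading comes with each control period).
- bot.camera(name): name is "scene" or "top" or "wrist"; returns a dict with "frame" (480x640x3 uint8, red, green, blue), "fx", "fy", "cx", "cy" (pixels), "dist_coeffs" ([k1, k2, p1, p2, k3] as OpenCV has them; the pictures are not rectified), "eye" and "rotation" of the camera in the world. Camera axes: x right, y up, looking along -z (the intrinsics and any distortion apply to the point x, -y, -z); pixel columns grow to the right and rows downward; lengths in m; the calibration is good to about 2 mm. A picture is of the moment at which its call begins. There is no depth.
- bot.finish_job(): hands the job in; it is judged then, once.
The state is a dict: "t": time; "joint_positions": joint angles; "qd": joint speeds; "joint_torque": joint torques, N m; "eef_pos": TCP position; "tool_rot": TCP orientation; "wrist_force": force on the tool from outside, world axes, zero at the start; "moment": the same for the moment, N m; "finger_gap": finger opening in m; "finger_force": force on a finger pad.
Only numpy, scipy, OpenCV 4.12 (cv2) and the standard library are available. Lean on these libraries where they do the work, as an engineer would, in place of code of your own. Each camera call takes 0.05 s, during which the arm holds its last target. There are 200 camera calls.

## Working session

There is one attempt and no reset: what is moved stays moved. The work goes in short steps, Python scripts to look and compute and a tool call to move; the robot and the scene stay as the last step left them, time stands still between calls to the robot, and variables do not carry over. Pictures are saved under pics/ and viewed, at most 10 in all, crops included, and the job is handed in when it is done.

Besides the shell and the picture viewer there is one more tool, called after "Request:" as name([rows], argument=value, ...), one row to a line, values as JSON. servo_tool: Moves the arm, as the interface text tells. Its arguments: {"type":"object","properties":{"deltas":{"type":"array","items":{"type":"array","items":{"type":"number"}}},"squeeze":{"type":"number"}},"required":["deltas"]}

```bash
mkdir -p pics
cat > h.py <<'E'
import numpy as np,cv2,json
from bench import bot
def snap(n,f):
    c=bot.camera(n); cv2.imwrite(f'pics/{f}.png',c['frame'][:,:,::-1])
    np.savez(f'pics/{f}.npz',**{k:np.array(v) for k,v in c.items()}); return c
def load(f): return np.load(f'pics/{f}.npz')
def K(c): return np.array([[c['fx'],0,c['cx']],[0,c['fy'],c['cy']],[0,0,1.]])
def w(c,u,v,z):
    p=cv2.undistortPoints(np.array([[[u,v]]],float),K(c),np.array(c['dist_coeffs'],float))[0,0]
    d=np.array(c['rotation'])@np.array([p[0],-p[1],-1]); e=np.array(c['eye'])
    return (e+d*(z-e[2])/d[2]).round(4)
def px(c,P):
    q=(np.array(P,float)-c['eye'])@np.array(c['rotation']); q=q*[1,-1,-1]
    return cv2.projectPoints(q.reshape(1,3),np.zeros(3),np.zeros(3),K(c),np.array(c['dist_coeffs'],float))[0].ravel().round(1)
E
python3 - <<'E'
from h import *
for n in('top','scene'):
    c=snap(n,n+'0'); print(c['eye'],c['rotation'],c['fx'])
print(bot.observe())
E
```

```text
[ 0.31095731 -0.00732197  1.35028014] [ 0.71286397  0.05993782 -0.06244928 -0.69594001] 575.0582948549493
[1.09231657 0.61407894 0.89413229] [0.32196964 0.14547592 0.35939722 0.86371636] 527.3464009537144
{'t': 0.1, 'joint_positions': array([ 1.18600192e+00,  1.50932302e-01,  1.43791743e+00,  4.83362694e-05,
        1.55380452e+00, -1.33971406e-01]), 'qd': array([ 0.00021948, -0.00040743, -0.00157637, -0.00104672,  0.00151036,
        0.00041746]), 'joint_torque': array([ 4.95646687e-03, -7.14378119e+01, -5.71798110e+01, -3.00673955e-04,
        6.99709402e-03, -4.72648617e-05]), 'eef_pos': array([0.14262582, 0.556818  , 0.2307626 ]), 'tool_rot': array([-1.59497301e-04,  1.25083413e-01,  9.92146087e-01, -5.06843965e-04]), 'wrist_force': array([ 0.40591851,  0.69559408, -0.09016967]), 'moment': array([-0.01665508,  0.01818266,  0.02149253]), 'finger_force': 0.0, 'finger_gap': 0.08556676735026435}
```

View pics/top0.png

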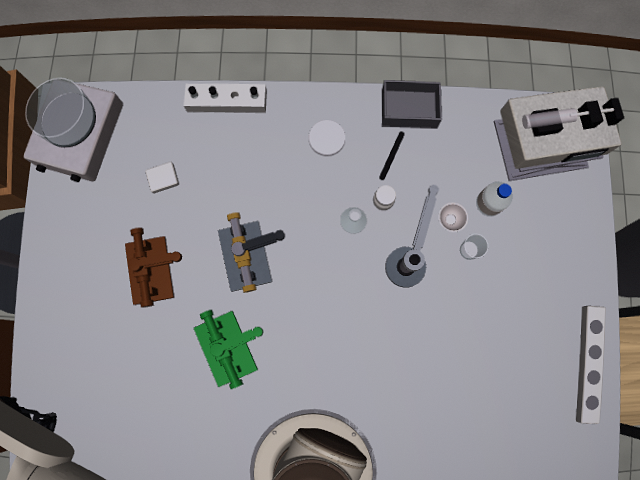

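View pics/scene0.png

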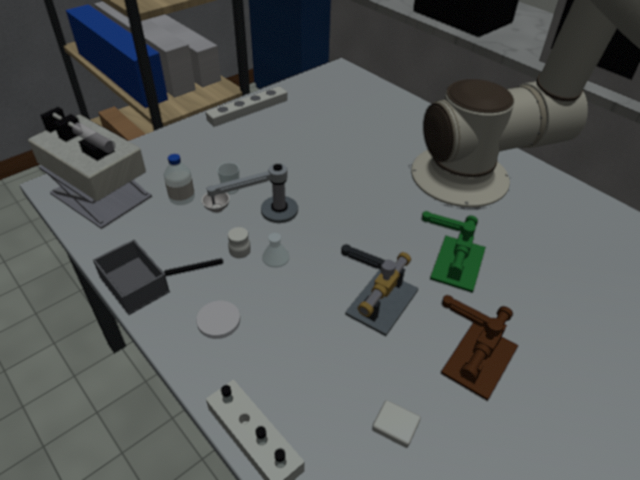

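The top view shows three taps: grey/brass (245,255), brown (150,270) and green (228,345). The grey/brass one is the real tap. The dish candidates are the pinkish-white open bowl (453,217), the jar (385,197), the petri dish (327,138) and the beaker (473,246), and I choose the bowl. The stand is at (406,265) and its arm tip at (433,189). Next I'll check these in a close crop.

```bash
sed -i "s/np.array(c\['rotation'\])/R(c)/" h.py
cat >> h.py <<'E'
from scipy.spatial.transform import Rotation as Ro
def R(c): return Ro.from_quat(np.roll(np.array(c['rotation']),-1)).as_matrix()
E
python3 - <<'E'
from h import *
im=cv2.imread('pics/top0.png')
a=cv2.resize(im[170:300,365:505],None,fx=4,fy=4,interpolation=cv2.INTER_CUBIC)
b=cv2.resize(im[195:310,210:300],(0,0),fx=4,fy=4,interpolation=cv2.INTER_CUBIC)
cv2.imwrite('pics/a.png',a)
cv2.imwrite('pics/b.png',b)
E
```

```text
(no output)
```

View pics/a.png

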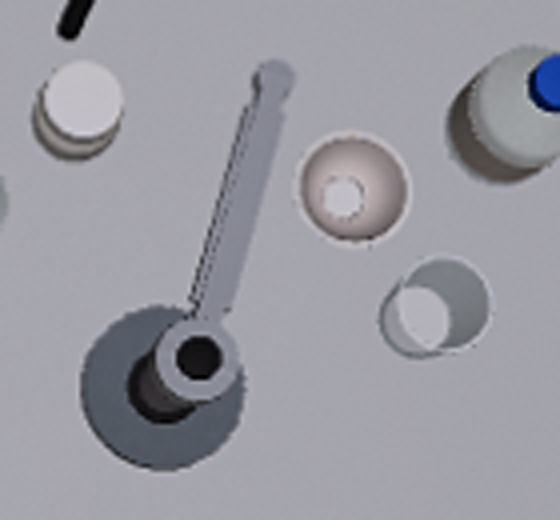

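View pics/b.png

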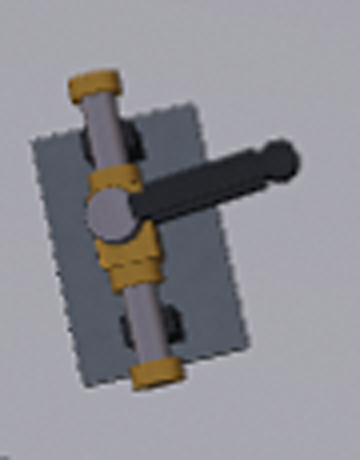

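The crops confirm an open white bowl with its rim centre at (354,188), the arm tip at (274,82) and the hub knob at (200,357). On the grey tap, the lever pivot is at (115,214) and the lever tip at (282,160).

Run:
```python
from h import *
c=load('top0')
A=lambda u,v,z:w(c,365+u/4-.375,170+v/4-.375,z)
B=lambda u,v,z:w(c,210+u/4-.375,195+v/4-.375,z)
hub=A(200,357,.143);tip=A(274,82,.13);dish=A(354,188,.034);foot=A(163,388,.014)
print('hub',hub,'foot',foot,'tip',tip,'dish',dish)
P=(hub+foot)[:2]/2
f=lambda v:(np.hypot(*v).round(4),np.degrees(np.arctan2(v[1],v[0])).round(1))
print('tip r',f(tip[:2]-P),'dish r',f(dish[:2]-P))
for n,q in dict(jar=A(82,100,.058),jarL=A(82,100,.058),beaker=A(445,305,.068),reag=A(545,85,.13)).items(): print(n,q)
lp=B(115,214,.124);lt=B(282,160,.124);p1=B(95,85,.07);p2=B(158,375,.07)
print('lever',lp,lt,f((lt-lp)[:2]),'pipe',p1,p2,f((p1-p2)[:2]))
fl=w(c,354,220,.0);print('flask',fl)
```

```text
hub [ 0.4814 -0.2055  0.143 ] foot [ 0.4807 -0.2047  0.014 ] tip [ 0.6371 -0.2498  0.13  ] dish [ 0.5996 -0.316   0.034 ]
tip r (np.float64(0.1623), np.float64(-16.0)) dish r (np.float64(0.1623), np.float64(-43.1))
jar [ 0.6422 -0.1512  0.058 ]
jarL [ 0.6422 -0.1512  0.058 ]
beaker [ 0.5251 -0.3602  0.068 ]
reag [ 0.6405 -0.4041  0.13  ]
lever [0.4983 0.1733 0.124 ] [0.5302 0.0838 0.124 ] (np.float64(0.095), np.float64(-70.4)) pipe [0.5807 0.1964 0.07  ] [0.4162 0.1529 0.07  ] (np.float64(0.1702), np.float64(14.8))
flask [ 0.5923 -0.0829  0.    ]
```

Request:
servo_tool([
  [2.9,-4.7,0,0,0,0,1],
  [2.9,-4.7,0,0,0,0,1],
  [2.9,-4.7,0,0,0,0,1],
  [2.9,-4.7,0,0,0,0,1],
  [2.9,-4.7,0,0,0,0,1],
  [2.9,-4.7,0,0,0,0,1],
  [2.9,-4.7,0,0,0,0,1],
  [2.9,-4.7,0,0,0,0,1],
])

```text
t: 1.1
eef_pos: [0.3752, 0.1793, 0.2312]
tool_rot: [0.0, 0.125, 0.992, 0.0]
wrist_force: [0.7, 0.6, -0.5]
finger_gap: 0.0001
finger_force: 0.0
```

Request:
servo_tool([
  [2.9,-4.7,0,0,0,0,1],
  [2.9,-4.7,0,0,0,0,1],
  [2.9,-4.7,0,0,0,0,1],
  [2.9,-4.7,0,0,0,0,1],
  [2.9,-4.7,0,0,0,0,1],
  [2.9,-4.7,0,0,0,0,1],
  [2.9,-4.7,0,0,0,0,1],
  [0,0,0,0,0,0,1],
])

```text
t: 2.1
eef_pos: [0.5785, -0.1509, 0.2296]
tool_rot: [-0.001, 0.127, 0.992, 0.0]
wrist_force: [0.8, -0.2, -0.5]
finger_gap: -0.0001
finger_force: 0.0
```

Request:
servo_tool([
  [1.0,-1.0,-4.0,0,0,0,1],
  [1.0,-1.0,-4.0,0,0,0,1],
  [1.0,-1.0,-4.0,0,0,0,1],
  [0,-0.5,-0.2,0,0,0,1],
  [0,0,0,0,0,0,1],
])

```text
t: 2.72
eef_pos: [0.6078, -0.183, 0.1108]
tool_rot: [0.0, 0.125, 0.992, -0.0]
wrist_force: [0.4, -0.6, 1.4]
finger_gap: 0.0003
finger_force: 0.0
```

Run:
```python
from h import *
c=snap('top','top1'); snap('scene','sc1')
im=cv2.imread('pics/top1.png')
a=cv2.resize(im[150:300,345:505],None,fx=4,fy=4,interpolation=cv2.INTER_CUBIC)
cv2.imwrite('pics/a1.png',a)
```

```text
(no output)
```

View pics/a1.png

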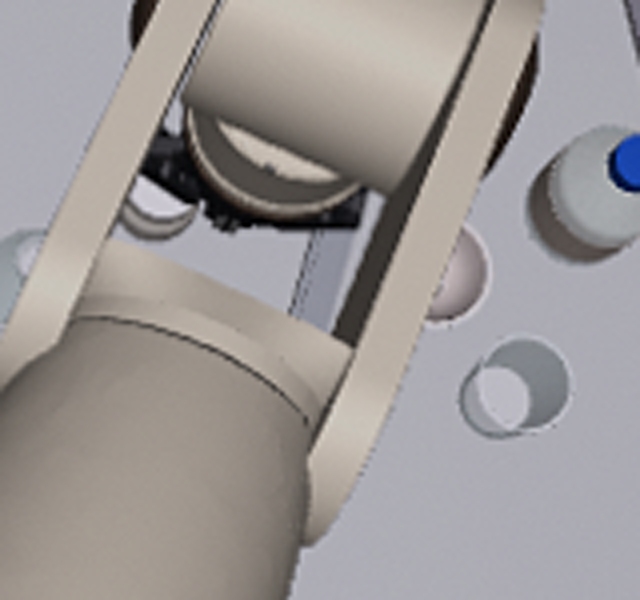

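Request:
servo_tool([
  [-0.3,-1.0,-0.1,0,0,0,1],
  [-0.3,-1.0,-0.1,0,0,0,1],
  [-0.2,-0.6,0,0,0,0,1],
  [-0.1,-0.4,0,0,0,-2,1],
  [0,0,0,0,0,0,1],
])

```text
t: 3.45
eef_pos: [0.5986, -0.2133, 0.1073]
tool_rot: [-0.0, 0.143, 0.99, -0.0]
wrist_force: [-0.2, 0.3, -0.2]
finger_gap: 0.0
finger_force: 0.0
```

Request:
servo_tool([
  [-0.1,-0.6,0,0,0,-3,1],
  [-0.1,-0.6,0,0,0,-3,1],
  [-0.1,-0.6,0,0,0,-3,1],
  [-0.1,-0.6,0,0,0,-3,1],
  [-0.2,-0.6,0,0,0,-3,1],
  [-0.2,-0.6,0,0,0,-3,1],
  [-0.3,-0.6,0,0,0,-3,1],
  [0,0,0,0,0,0,1],
])

```text
t: 4.45
eef_pos: [0.5877, -0.2551, 0.1073]
tool_rot: [-0.0, 0.32, 0.947, -0.0]
wrist_force: [-0.2, 0.1, 0.4]
finger_gap: -0.0
finger_force: 0.0
```

Run:
```python
from h import *
c=snap('scene','sc2'); snap('top','top2')
a=cv2.imread('pics/sc1.png')[140:260,150:330];b=cv2.imread('pics/sc2.png')[140:260,150:330]
cv2.imwrite('pics/s2.png',cv2.resize(b,None,fx=4,fy=4,interpolation=cv2.INTER_CUBIC))
```

```text
(no output)
```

View pics/s2.png

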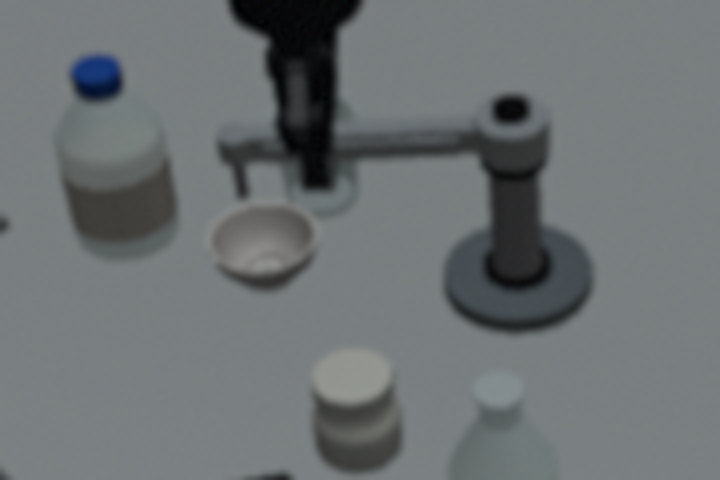

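The arm has moved. The nozzle's lower end is at crop (242,195), and the dish rim spans about x 210–318.

Run:
```python
from h import *
c=load('sc2');S=lambda u,v,z:w(c,150+u/4-.375,140+v/4-.375,z)
P=np.array([.481,-.205])
for n,q in dict(noz=S(242,196,.082),tip=S(240,134,.130),hub=S(512,108,.143),rimL=S(210,238,.034),rimR=S(318,238,.034)).items():
    v=q[:2]-P; print(n,q,np.hypot(*v).round(4),np.degrees(np.arctan2(v[1],v[0])).round(1))
q=px(c,[.5996,-.316,.034]);print('dish centre crop',(q-[150,140]+.375)*4)
for a in(-36,-38,-40,-43):
    t=np.radians(a);q=px(c,[.481+.165*np.cos(t),-.205+.165*np.sin(t),.082]);print(a,(q-[150,140]+.375)*4)
```

```text
noz [ 0.6148 -0.3018  0.082 ] 0.1651 -35.9
tip [ 0.612  -0.2976  0.13  ] 0.1604 -35.3
hub [ 0.4833 -0.2005  0.143 ] 0.0051 62.9
rimL [ 0.6251 -0.3333  0.034 ] 0.1929 -41.7
rimR [ 0.5732 -0.2897  0.034 ] 0.1252 -42.6
dish centre crop [259.5 234.7]
-36 [242.3 195.5]
-38 [243.1 189.5]
-40 [243.9 183.9]
-43 [245.9 175.1]
```

Request:
servo_tool([
  [-0.2,-0.4,0,0,0,-2,1],
  [-0.2,-0.4,0,0,0,-2,1],
  [-0.2,-0.4,0,0,0,-2,1],
  [0,0,0,0,0,0,1],
  [0,0,0,0,0,0,1],
])

```text
t: 5.18
eef_pos: [0.5817, -0.2671, 0.1073]
tool_rot: [0.0, 0.369, 0.929, -0.0]
wrist_force: [-0.2, 0.5, -0.3]
finger_gap: 0.0001
finger_force: 0.0
```

Request:
servo_tool([
  [0.6,0.7,0,0,0,0,1],
  [1.2,1.4,0,0,0,0,1],
  [1.2,1.4,1,0,0,0,1],
  [0,0,5,0,0,0,1],
  [0,0,6,0,0,0,1],
  [0,3,0,0,0,0,1],
  [-1,5,0,0,0,0,1],
  [-1,5,0,0,0,0,1],
])

```text
t: 6.18
eef_pos: [0.5919, -0.0997, 0.228]
tool_rot: [0.0, 0.369, 0.929, 0.0]
wrist_force: [0.9, 1.1, -0.2]
finger_gap: -0.0001
finger_force: 0.0
```

Request:
servo_tool([
  [-1,5,0,0,0,0,1],
  [-1,5,0,0,0,0,1],
  [-1,4,0,0,0,0,1],
  [0,0,0,0,0,0,1],
])

```text
t: 6.68
eef_pos: [0.5614, 0.0414, 0.2285]
tool_rot: [0.0, 0.368, 0.93, 0.0]
wrist_force: [0.3, -0.2, 0.7]
finger_gap: -0.0001
finger_force: 0.0
```

Run:
```python
from h import *
snap('scene','sc3'); snap('top','top3')
b=cv2.imread('pics/sc3.png')[140:260,150:330]; a=cv2.imread('pics/top3.png')[170:300,365:505]
f=lambda i:cv2.resize(i,(400,int(400*i.shape[0]/i.shape[1])),interpolation=cv2.INTER_CUBIC)
A,B=f(a),f(b);H=max(len(A),len(B));B=np.pad(B,((0,H-len(B)),(0,0),(0,0)))
cv2.imwrite('pics/s3.png',np.hstack([A,B]))
```

```text
(no output)
```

View pics/s3.png

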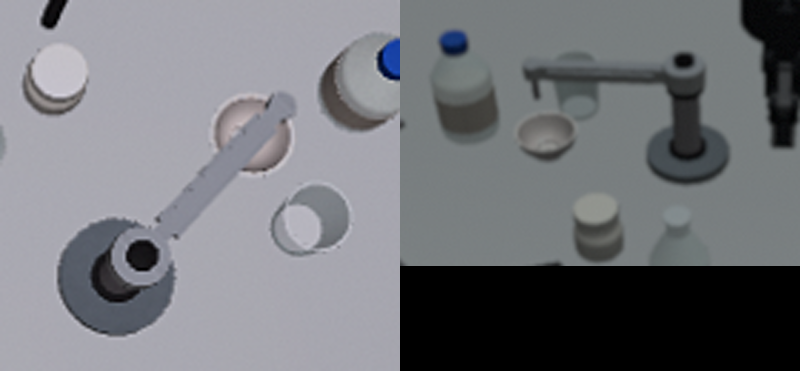

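Run:
```python
from h import *
c=load('top3');s=load('sc3');P=np.array([.481,-.205])
A=lambda u,v,z:w(c,365+u/2.857-.3,170+v/2.857-.3,z)
S=lambda u,v,z:w(s,150+u/2.222-.3,140+v/2.222-.3,z)
for n,q in dict(tip=A(284,105,.13),hub=A(142,255,.143),dish=A(253,134,.034),noz=S(137,97,.082),hubS=S(283,60,.143),dishS=S(147,132,.034)).items():
    v=q[:2]-P; print(n,q,np.hypot(*v).round(4),np.degrees(np.arctan2(v[1],v[0])).round(1))
print(bot.observe()['joint_positions'])
L=np.array([.4983,.1733])
for a in range(-70,17,12):
    t=np.radians(a);u=np.array([np.cos(t),np.sin(t)]);n=np.array([np.sin(t),-np.cos(t)]);print(a,(L+.065*u+.0222*n).round(4),(L+.065*u+.045*n).round(4))
```

```text
tip [ 0.6022 -0.3187  0.13  ] 0.1662 -43.2
hub [ 0.4812 -0.205   0.143 ] 0.0002 0.0
dish [ 0.5996 -0.3163  0.034 ] 0.1626 -43.2
noz [ 0.6012 -0.3172  0.082 ] 0.1644 -43.0
hubS [ 0.4845 -0.2011  0.143 ] 0.0052 48.1
dishS [ 0.5986 -0.3112  0.034 ] 0.1585 -42.1
[-6.76615776e-02  1.26810994e-01  1.47091279e+00 -2.37150472e-04
  1.54313506e+00 -8.83097580e-01]
-70 [0.4997 0.1046] [0.4782 0.0968]
-58 [0.5139 0.1064] [0.4946 0.0943]
-46 [0.5275 0.1111] [0.5111 0.0953]
-34 [0.5398 0.1185] [0.527  0.0996]
-22 [0.5503 0.1284] [0.5417 0.1072]
-10 [0.5585 0.1402] [0.5545 0.1177]
2 [0.564  0.1534] [0.5648 0.1306]
14 [0.5667 0.1675] [0.5723 0.1454]
```

The nozzle is within about 3 mm of the dish centre, and the dish is where it started. Next is the lever.

Request:
servo_tool([
  [-3,1.8,0,0,0,-8,1],
  [-3,1.8,0,0,0,-8,1],
  [-3.1,1.7,0,0,0,-8,1],
  [0,0,-4,0,0,0,1],
  [0,0,-4,0,0,0,1],
  [0,0,-4,0,0,0,1],
  [0,0,-0.6,0,0,0,1],
  [0,0,0,0,0,0,1],
])

```text
t: 7.78
eef_pos: [0.4714, 0.0907, 0.1023]
tool_rot: [0.0, 0.555, 0.832, 0.0]
wrist_force: [-0.1, -0.6, 0.6]
finger_gap: 0.0003
finger_force: 0.0
```

Request:
servo_tool([
  [0.9,0.45,0,0,0,0,1],
  [0.9,0.45,0,0,0,0,1],
  [0.7,0.3,0,0,0,0,1],
  [0.3,0.2,0,0,0,0,1],
  [0.7,0.1,0,0,0,6,1],
  [0.7,0.1,0,0,0,6,1],
  [0.7,0.2,0,0,0,6,1],
  [0.7,0.25,0,0,0,6,1],
])

```text
t: 8.78
eef_pos: [0.5267, 0.1116, 0.1011]
tool_rot: [-0.0, 0.368, 0.93, -0.0]
wrist_force: [-2.7, -0.3, 0.0]
finger_gap: 0.0002
finger_force: 0.8
```

Request:
servo_tool([
  [0.6,0.4,0,0,0,6,1],
  [0.6,0.4,0,0,0,6,1],
  [0.5,0.5,0,0,0,6,1],
  [0.5,0.5,0,0,0,6,1],
  [0.4,0.6,0,0,0,6,1],
  [0.4,0.6,0,0,0,6,1],
  [0.3,0.65,0,0,0,6,1],
  [0.3,0.65,0,0,0,6,1],
])

```text
t: 9.78
eef_pos: [0.5627, 0.1546, 0.1011]
tool_rot: [-0.0, -0.042, 0.999, -0.0]
wrist_force: [-1.2, -2.4, 0.4]
finger_gap: -0.0002
finger_force: 0.9
```

Request:
servo_tool([
  [0.15,0.6,0,0,0,6,1],
  [0.1,0.6,0,0,0,6,1],
  [0,0.2,0,0,0,0,1],
  [0,0,0,0,0,0,1],
])

```text
t: 10.28
eef_pos: [0.5654, 0.1667, 0.1012]
tool_rot: [-0.0, -0.144, 0.99, -0.002]
wrist_force: [0.8, -17.9, 0.2]
finger_gap: 0.0002
finger_force: 8.5
```

The 18 N reaction shows the lever is against its stop. I'll back off and check.

Request:
servo_tool([
  [0.1,-0.5,0,0,0,0,1],
  [0.4,-1.5,0,0,0,0,1],
  [0.4,-1.5,0,0,0,0,1],
  [0,0,4,0,0,0,1],
  [0,0,5,0,0,0,1],
  [0,-6,3,0,0,0,1],
  [0,-6,0,0,0,0,1],
  [0,0,0,0,0,0,1],
])

```text
t: 11.28
eef_pos: [0.5743, 0.0133, 0.2195]
tool_rot: [0.0, -0.142, 0.99, -0.0]
wrist_force: [0.7, -0.6, 0.6]
finger_gap: -0.0
finger_force: 0.0
```

Run:
```python
from h import *
snap('top','top4'); snap('scene','sc4')
a=cv2.imread('pics/top4.png')[170:310,205:505]; b=cv2.imread('pics/sc4.png')[140:340,150:450]
f=lambda i:cv2.resize(i,(600,int(600*i.shape[0]/i.shape[1])),interpolation=cv2.INTER_CUBIC)
cv2.imwrite('pics/s4.png',np.vstack([f(a),f(b)])[:600])
```

```text
(no output)
```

View pics/s4.png

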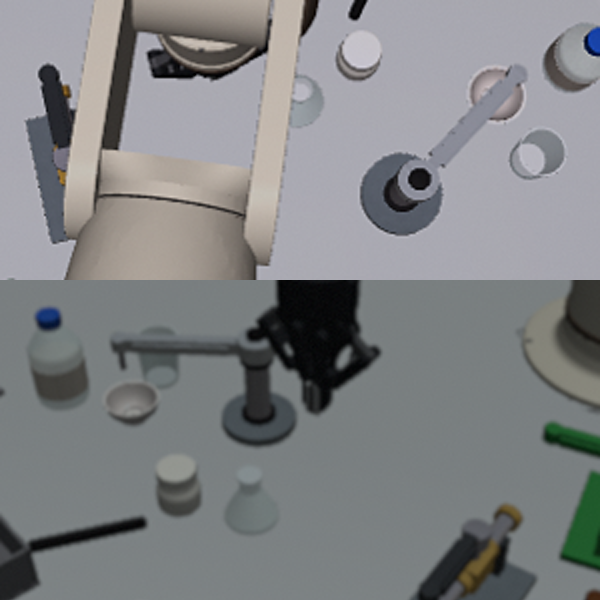

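The lever now lies along the pipe, with its tip at crop (47,73), and the arm is still over the dish.

Run:
```python
from h import *
q=w(load('top4'),205+47/2-.25,170+73/2-.25,.124); v=q[:2]-[.4983,.1733]
a=np.degrees(np.arctan2(v[1],v[0])); print(q,np.hypot(*v),a)
if abs(a-14.8)<4.5: print(bot.finish_job())
```

```text
[0.5907 0.2003 0.124 ] 0.09626401196708974 16.288774030059447
the job is handed in; nothing more can be done
None
```

The nozzle hangs within about 3 mm of the dish's centre and the tap's lever is against its stop, in line with the pipe; nothing else appears to have moved, and the job is handed in (no verdict was returned).

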